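# Sweep spilled pralines into the serving tray

## Task

Three round pralines have been spilled on the sweet-shop counter. Sweep them gently with the fingertips along the counter through the open front of the steel tray until each lies wholly inside it, standing upright as it does now; they are soft, so only push them, and do not squeeze, pick up, lift or tip over any. Leave the square fudge pieces and everything else on the counter where they are.

Things in the scene. Friction and masses are not known exactly. Their poses are not given: they have to be found in the camera images.
- tray: steel tray fixed to the counter, open in front. Origin: centre of its underside; its -x points out of the open front, y across. Flat floor 2 mm above the counter, x -62 (front edge) to +58 mm (back wall), y -90 to +90 mm between side walls. Walls 4 mm thick, 25 mm high at back and sides, none in front, where a full-width ramp (x -82 to -62 mm) rises from the counter to the floor
- praline1: a round domed cream-coloured praline, 36 mm across and 20 mm high, standing upright on its flat underside on the counter; origin at the centre of the underside, z up. It slides when pushed low on its side (about 22 g, under 0.5 N); soft, the fingers must not press it with over 12 N
- praline2: a round domed cream-coloured praline, 36 mm across and 20 mm high, standing upright on its flat underside on the counter; origin at the centre of the underside, z up. It slides when pushed low on its side (about 22 g, under 0.5 N); soft, the fingers must not press it with over 12 N
- praline3: a round domed cream-coloured praline, 36 mm across and 20 mm high, standing upright on its flat underside on the counter; origin at the centre of the underside, z up. It slides when pushed low on its side (about 22 g, under 0.5 N); soft, the fingers must not press it with over 12 N
- fudge_a: a square piece of cream-coloured fudge, 32 x 32 x 22 mm, loose; not part of the spill, leave it; origin at the centre of its underside
- fudge_b: a square piece of cream-coloured fudge, 32 x 32 x 22 mm, loose; not part of the spill, leave it; origin at the centre of its underside
- giftbox: a small closed cardboard gift box with a paper-covered lid, 59 x 59 x 47 mm, loose, leave it; origin at the centre of its underside
- jar: a small closed glass jar, 54 mm across, 60 mm high, loose, leave it; origin at the centre of its underside
- tin: a round aluminium tin, 57 mm across, 45 mm high, loose, leave it; origin at the centre of its underside
- cup: a white cup, 72 mm across at the rim, 55 mm high, loose, leave it; origin at the centre of its underside
Things that resemble listed ones, but are neither listed nor needed, are in the scene too. What is shaped like the praline2 but orange is not meant.

How it is judged:
By the outcome, as a careful person would: the job done as asked, in the order asked, and still so for the second after the job is handed in, with the robot touching nothing.
It also fails if it takes over 64 s, if anything falls off the work surface, if the arm or the gripper's body presses on something with over 40 N, if the wrist force passes 120 N, or if a joint passes its speed limit or range.

## Robot

A 6-joint arm with a two-finger parallel gripper is mounted at the origin on the work surface. World frame = base frame: x ahead of the robot, y to its left, z up, the work surface at z = 0. Lengths are in mm, angles in rad, forces in N, time in s.
With the tool pointing down it reaches from about 300 to 775 mm from the base axis. Payload 14.6 kg.
Tool frame: the origin (TCP) lies between the finger pads; the fingertips stand 8 mm ahead of it and the grasp point (between the pads) lies 11 mm behind it; x points along the fingers, y is the direction in which the jaws open and shut, and the axes are right-handed (so a half turn about x gives the same grasp; the last joint's range is limited). The gripper opens to 94 mm and grips with 3 to 60 N. Pads are 16 mm wide; open, the fingers measure 119 mm over their backs; the gripper's body (75 mm by 177 mm) begins 78 mm behind the grasp point.
Start: joints at [-1.17, 0.3, 1.521, -0, 1.321, -0.067], TCP at [248, -490.903, 213.446] pointing down, gripper open.
Joint ranges: [-3.03, 3.03], [-0.79, 2.21], [0.23, 2.52], [-1.04, 4.18], [0, 3.07], [-2.55, 2.55]. Speed limits (rad/s): [2.22, 2.22, 2.57, 3.14, 3.14, 3.14].

## Interface

Orientations are given as [roll, pitch, yaw] about the fixed x, y, z axes, in that order (R = Rz(yaw) Ry(pitch) Rx(roll)).
In Python, from cell import telemetry, camera, calibration, order gives the robot as it stands.
- The arm moves only by the shell command python3 -m handwheel 'ROWS' [FORCE]. ROWS is JSON, a list of rows, each a list of 7 numbers: the turn, a rotation vector about the tool's x, y, z as a fraction of full scale, then the shift along the tool's x, y, z as a fraction of full scale, then the opening, from 0 (shut) to 1 (fully open). A call has 1 to 12 rows; each row is the pose to reach, as a shift and turn from the pose measured when the call began, along the tool's axes at that moment, turning the shorter way round; what a row does not reach only later rows make up. Full scale, the value 1, is 300 mm for a shift and pi rad for a turn. A row lasts 1/8 s, in which the tool goes at most 62.5 mm and 10.7 degrees, less where a joint would pass 70% of its speed; a pose out of reach is approached as far as the arm can. A call with a number of a shift or a turn outside -1 to 1 is refused whole. A call with a gripper value outside its range is refused whole. The fingers move at their own pace and stop on an object; FORCE is the grip in N (left out, the last holds). Time passes only in rows, so rows that repeat a pose let the fingers close. It gives the time, the measured TCP pose, the force and the opening at its end, in the units of the state.
- telemetry.read_state(): the state, without advancing time (a new reading comes with each control period).
- camera(name): name is "scene" or "side" or "wrist"; returns the picture (384x512x3 uint8, red, green, blue); there is no depth.
- calibration(name): a dict with "fov_y" (degrees; the focal length in pixels is half the picture's height over the tangent of half this angle, whatever the lens; pixels are square), "cx", "cy" (the principal point, pixels), "k1" (the pictures are not rectified: a ray, as slopes to the right and down, at radius r is drawn at 1 + k1 r^2 times it, then the intrinsics apply), "position" and "attitude" of the camera in the world. Camera axes: x right, y down, z forward; pixel columns grow to the right and rows downward; lengths in mm; the calibration is good to about 2 mm. A picture is of the moment at which its call begins: read the wrist's pose just before it. calibration takes no time and is no camera call; for the wrist camera it gives the pose at the moment of the call.
- order.sign_off(): hands the job in, once; it reports no verdict.
The state is a dict: "clock": time; "joints": joint angles; "qd": joint speeds; "effort": joint torques, N m; "eef_pos": TCP position; "eef_rot": TCP orientation; "wrist_force": force on the tool from outside, world axes, zero at the start; "moment": the same for the moment, N m; "finger_gap": finger opening in mm.
Only numpy, scipy, OpenCV 4.12 (cv2) and the standard library are available. Lean on these libraries where they do the work, as an engineer would, in place of code of your own. Each camera call takes 0.05 s, during which the arm holds its last target.

## Working session

There is one attempt and no reset: what is moved stays moved. The work goes in short steps, Python scripts to look and compute and a shell command to move; the robot and the scene stay as the last step left them, time stands still between calls to the robot, and variables do not carry over. Pictures are saved under pics/ and viewed, and the job is handed in when it is done.

```bash
ls; mkdir -p pics; python3 - <<'E'
from cell import telemetry, camera, calibration
import cv2
s=telemetry.read_state();print(s)
for n in("scene","side","wrist"):
    print(n,calibration(n)); cv2.imwrite(f"pics/{n}0.png",camera(n)[:,:,::-1])
E
```

```text
pics
{'clock': 0.0, 'joints': array([-1.16955876e+00,  3.00449180e-01,  1.52159712e+00, -5.09693190e-05,
        1.32071635e+00, -6.66049086e-02]), 'qd': array([ 0.00013169, -0.0002277 , -0.00112813, -0.00086589, -0.00145243,
        0.00142404]), 'effort': array([-1.50591990e-03, -5.31821108e+01, -3.52735233e+01,  7.07901525e-02,
        2.45206797e-02, -3.68955239e-05]), 'eef_pos': array([ 247.90835351, -490.66227695,  212.8915714 ]), 'eef_rot': array([-1.59523021,  1.56962529,  2.01421756]), 'wrist_force': array([-0.50355538, -1.3312696 ,  0.30483823]), 'moment': array([0.00104992, 0.01424131, 0.00173444]), 'finger_gap': 93.83712089376124}
scene {'fov_y': 54.200657665616085, 'cx': 257.59405144923556, 'cy': 183.42825810963248, 'k1': -0.06431930623842179, 'position': array([966.9507755 , 190.32359308, 660.14764584]), 'attitude': array([-2.50277407,  0.01373856,  2.16041469])}
side {'fov_y': 54.56365129453611, 'cx': 259.1764927321558, 'cy': 185.96778061001163, 'k1': 0.00661910745262364, 'position': array([346.77867195, 529.84621116, 452.57608132]), 'attitude': array([-2.1850865 ,  0.01864444, -2.77771208])}
wrist {'fov_y': 71.16610992722947, 'cx': 259.0893239211064, 'cy': 193.18809380990004, 'k1': -0.05209329396957208, 'position': array([ 307.32483577, -461.30672456,  385.09174869]), 'attitude': array([ 2.91079431e+00, -8.11123249e-04, -1.10291727e+00])}
```

View pics/scene0.png

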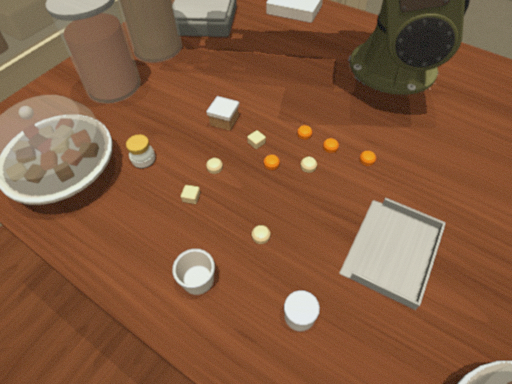

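View pics/side0.png

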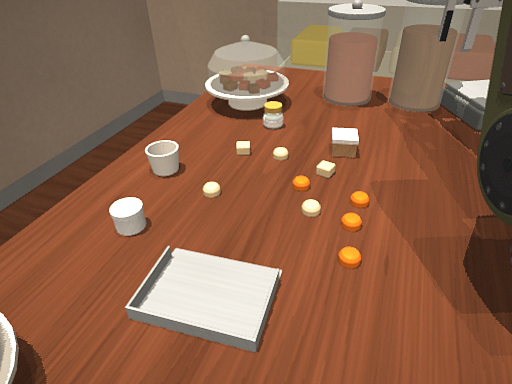

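View pics/wrist0.png

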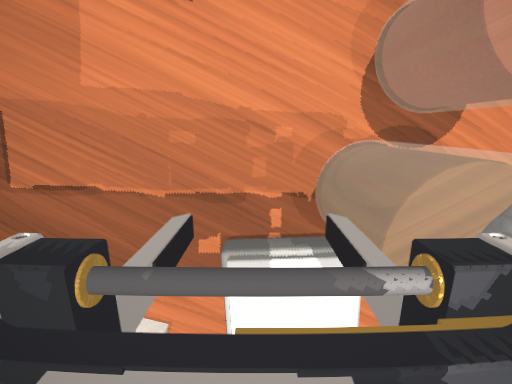

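The scene shot shows three cream pralines at about (215,166), (309,164) and (261,234). Fudge is at (257,138) and (191,194), and the tray is at (395,250) with its open front facing left. There are also four orange look-alikes. Next I'll measure positions.

```bash
cat > h.py <<'E'
import numpy as np, cv2
from scipy.spatial.transform import Rotation as R
from cell import telemetry, camera, calibration
def ray(c,px):
    px=np.atleast_2d(np.asarray(px,float)); f=192/np.tan(np.radians(c['fov_y'])/2)
    d=(px-[c['cx'],c['cy']])/f; u=d.copy()
    for _ in range(20): u=d/(1+c['k1']*(u**2).sum(1,keepdims=True))
    v=np.c_[u,np.ones(len(u))]
    return R.from_euler('xyz',c['attitude']).apply(v)
def plane(c,px,z):
    v=ray(c,px);p=np.array(c['position']);t=(z-p[2])/v[:,2]
    return p+v*t[:,None]
def proj(c,P):
    P=np.atleast_2d(P);f=192/np.tan(np.radians(c['fov_y'])/2)
    q=R.from_euler('xyz',c['attitude']).inv().apply(P-c['position']);u=q[:,:2]/q[:,2:]
    return u*(1+c['k1']*(u**2).sum(1,keepdims=True))*f+[c['cx'],c['cy']]
def blobs(im,kind):
    hsv=cv2.cvtColor(im,cv2.COLOR_RGB2HSV)
    lo,hi={'cream':((18,50,150),(38,190,255)),'orange':((5,200,200),(20,255,255))}[kind]
    m=cv2.inRange(hsv,lo,hi); n,l,st,ce=cv2.connectedComponentsWithStats(m)
    return [(ce[i].round(1),st[i]) for i in range(1,n) if st[i][4]>60],m
E
python3 - <<'E'
from h import *
for n in("scene","side"):
    im=cv2.imread(f"pics/{n}0.png")[:,:,::-1].copy();c=calibration(n)
    for k in('cream','orange'):
        b,m=blobs(im,k)
        for ce,st in b: print(n,k,ce,st[2:],plane(c,ce,10).round(0)[0,:2])
    print(im[166,215],im[138,257])
    b=im[:,:]
for n,pts in(("scene",[(195,275),(141,150),(224,105),(302,310)]),("side",[(165,160),(273,116),(345,140),(129,216)])):
    c=calibration(n);print(n,plane(c,pts,27).round(0)[:,:2].tolist())
big=cv2.resize(cv2.imread("pics/scene0.png")[180:320,320:460],None,fx=4,fy=4,interpolation=2);cv2.imwrite("pics/tray.png",big)
big=cv2.resize(cv2.imread("pics/side0.png")[230:360,120:300],None,fx=4,fy=4,interpolation=2);cv2.imwrite("pics/tray_s.png",big)
E
```

```text
scene cream [31.5 48.9] [ 65  44 325] [ 522. -970.]
scene cream [ 63.7 129.1] [15 10 67] [ 695. -585.]
scene cream [ 61.7 145. ] [ 24  23 166] [ 733. -545.]
scene cream [255.9 137.4] [ 19  18 183] [ 459. -165.]
scene cream [136.6 142.6] [ 23  18 300] [ 628. -394.]
scene cream [308.3 163.4] [ 16  16 181] [462. -21.]
scene cream [213.7 164.6] [ 16  15 178] [ 581. -198.]
scene cream [ 16.2 171.1] [ 21  18 253] [ 846. -571.]
scene cream [189.5 193.1] [ 18  19 254] [ 671. -193.]
scene cream [260.5 233.3] [ 18  19 228] [669. -13.]
scene orange [304.5 130.7] [ 14  12 122] [377. -79.]
scene orange [330.8 143.9] [ 15  12 131] [381.  -6.]
scene orange [367.9 156.5] [ 15  12 137] [369.  83.]
scene orange [271.2 160.6] [ 15  12 140] [500. -96.]
[231 236 197] [231 230 177]
side cream [311.5  46.4] [  59   46 1614] [  738. -1114.]
side cream [394.7  54.7] [ 12  42 176] [  389. -1089.]
side cream [384.5  64.9] [ 19  27 230] [ 415. -944.]
side cream [223.8  72. ] [16  9 62] [ 958. -687.]
side cream [255.2  75.3] [ 23  13 185] [ 835. -689.]
side cream [272.7 104.7] [ 18   8 119] [ 689. -460.]
side cream [243.  148.5] [14 14 85] [ 670. -187.]
side cream [211.  190.1] [ 17  15 108] [665.  -8.]
side cream [310.6 208.8] [ 18  18 129] [459. -16.]
side orange [300.9 181.2] [ 17  12 142] [502. -99.]
side orange [359.6 197.4] [ 18  13 175] [378. -83.]
side orange [351.3 219.7] [ 21  14 210] [382. -10.]
side orange [349.6 254.9] [ 22  18 269] [370.  79.]
[149  85  54] [161  90  58]
scene [[812.0, -59.0], [648.0, -354.0], [424.0, -285.0], [761.0, 133.0]]
side [[802.0, -56.0], [650.0, -350.0], [444.0, -277.0], [756.0, 134.0]]
```

View pics/tray.png

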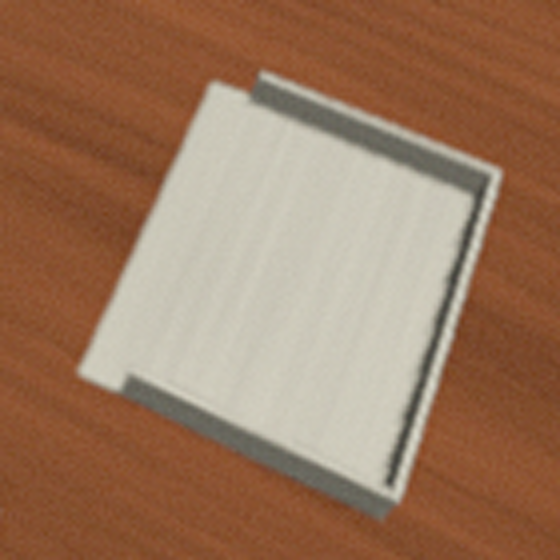

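View pics/tray_s.png

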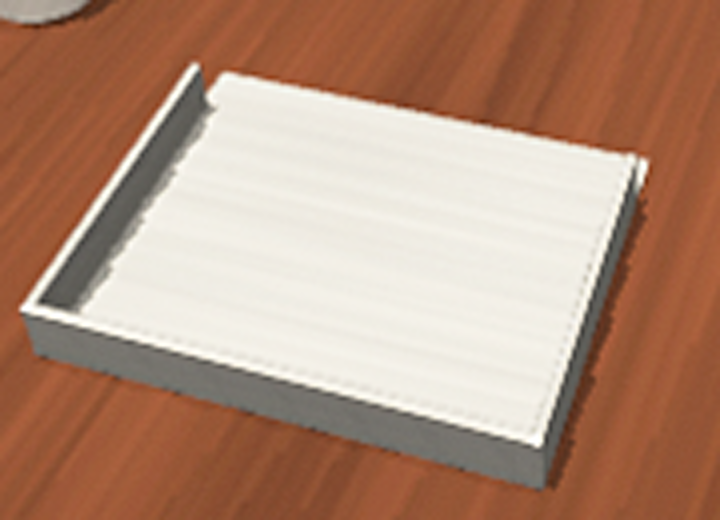

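```bash
python3 - <<'E'
from h import *
for n,f,b in(("scene",[(373,200.5),(339.5,273.7)],[(445.2,223),(420,305)]),("side",[(282,270),(176.2,248)],[(255.8,340.8),(125.5,307.5)])):
    c=calibration(n);F=plane(c,f,0)[:,:2];B=plane(c,b,25)[:,:2]
    print(n,F.round(0).tolist(),B.round(0).tolist(),np.linalg.norm(F[0]-F[1]),np.linalg.norm(B[0]-B[1]))
    ax=(B.mean(0)-F.mean(0));ex=B.mean(0)-F.mean(0);ex/=np.linalg.norm(ex);print('len',np.linalg.norm(ax),'center',(F.mean(0)+82*ex).round(1), (B.mean(0)-62*ex).round(1),'yaw',np.degrees(np.arctan2(ex[1],ex[0])),[np.degrees(np.arctan2(*(Q[0]-Q[1])[::-1])) for Q in(F,B)])
    im=cv2.imread(f"pics/{n}0.png");m=(im[:,:,0]>110).astype(np.uint8)
    k,l,st,ce=cv2.connectedComponentsWithStats(m)
    for i in range(1,k):
        x,y,w,h,a=st[i]
        if 80<a<600 and y>100 : print(ce[i].round(1),w,h,a,plane(c,ce[i],9)[0,:2].round(0),round(a/(w*h),2))
E
```

```text
scene [[468.0, 140.0], [655.0, 155.0]] [[458.0, 284.0], [643.0, 299.0]] 187.79310654450245 185.73314327676846
len 144.54535460607977 center [555.2 229.1] [555.2 229.7] yaw 94.35012408085225 [np.float64(-175.6291494548573), np.float64(-175.60700945235578)]
[255.9 136.9] 17 13 147 [ 457. -166.] 0.67
[142.2 158.1] 25 21 301 [ 655. -349.] 0.57
[308.6 163. ] 16 14 163 [459. -22.] 0.73
[213.8 164.1] 15 13 157 [ 579. -199.] 0.81
[189.7 191.8] 18 15 200 [ 668. -195.] 0.74
[260.4 233.1] 18 17 229 [668. -14.] 0.75
side [[466.0, 138.0], [652.0, 153.0]] [[454.0, 282.0], [640.0, 297.0]] 186.39549293479573 186.6011558271485
len 144.44880077876678 center [552.2 227.3] [552.2 227.8] yaw 94.61896693812012 [np.float64(-175.55987897679304), np.float64(-175.35836200750285)]
[272.7 119.8] 21 15 273 [ 656. -363.] 0.87
[344.8 135.6] 27 18 438 [ 452. -334.] 0.9
[242.3 145.6] 14 13 127 [ 678. -201.] 0.7
[280.1 151.5] 15 10 122 [ 582. -204.] 0.81
[325.  165.7] 18 14 146 [ 468. -177.] 0.58
[211.  187.4] 17 12 167 [670. -17.] 0.82
[310.7 205.7] 19 14 208 [462. -26.] 0.78
```

```bash
cat >> h.py <<'E'
YAW=np.radians(94.5); T0=np.array([554.,228.])
EX=np.array([np.cos(YAW),np.sin(YAW)]);EY=np.array([-EX[1],EX[0]])
def tray2w(x,y): return T0+x*EX+y*EY
def w2tray(p): d=np.asarray(p)[:2]-T0; return np.array([d@EX,d@EY])
def target_R(R0):
    best=None
    for s in(1,-1):
        x=np.array([0,0,-1.]);y=s*np.r_[EY,0];Rt=R.from_matrix(np.c_[x,y,np.cross(x,y)])
        rv=(R0.inv()*Rt).as_rotvec()
        if best is None or np.linalg.norm(rv)<np.linalg.norm(best): best=rv
    return best
def plan(pts):
    s=telemetry.read_state();R0=R.from_euler('xyz',s['eef_rot'])
    print('tcp',s['eef_pos'].round(1),'clk',round(s['clock'],2),'rot',(target_R(R0)/np.pi).round(4),'gap',s['finger_gap'].__round__(1),'F',s['wrist_force'].round(1))
    for p in pts: print(np.round(p,0),(R0.inv().apply(np.array(p)-s['eef_pos'])/300).round(4))
E
python3 - <<'E'
from h import *
s=telemetry.read_state();print(R.from_euler('xyz',s['eef_rot']).as_matrix().round(3))
plan([(585,-250,213),(583,-250,120)])
E
```

```text
[[-0.     0.451 -0.893]
 [ 0.001 -0.893 -0.451]
 [-1.    -0.001 -0.   ]]
tcp [ 247.9 -490.8  213. ] clk 0.15 rot [-3.761e-01 -2.000e-04  2.000e-04] gap 94.0 F [-0.4 -0.6 -0.3]
[ 585 -250  213] [ 3.0000e-04 -2.0970e-01 -1.3647e+00]
[ 583 -250  120] [ 0.3103 -0.2124 -1.3588]
```

```bash
python3 -m handwheel '[[-0.05,0,0,0,-0.03,-0.18,0.6],[-0.1,0,0,0,-0.06,-0.36,0.277],[-0.16,0,0,0,-0.09,-0.54,0.277],[-0.21,0,0,0,-0.12,-0.72,0.277],[-0.27,0,0,0,-0.15,-0.9,0.277],[-0.32,0,0,0,-0.17,-0.98,0.277],[-0.376,0,0,0,-0.18,-1,0.277],[-0.376,0,0,0,-0.18,-1,0.277],[-0.376,0,0,0,-0.18,-1,0.277]]'; python3 - <<'E'
from h import *
plan([(583,-255,213),(583,-255,60),(583,-255,13)])
im=camera("wrist");cv2.imwrite("pics/w1.png",im[:,:,::-1]);c=calibration("wrist");print(c['position'],telemetry.read_state()['joints'].round(2))
print(proj(c,[(580,-200,0),(461,-21,0)]))
E
```

```text
clock: 1.27
eef_pos: [491.0, -307.6, 213.0]
eef_rot: [-2.665, 1.57, 2.121]
wrist_force: [-0.4, 0.1, 0.3]
finger_gap: 26.1
tcp [ 491.  -307.6  213. ] clk 1.27 rot [-0.0015 -0.0003  0.0001] gap 26.1 F [-0.4  0.1  0.3]
[ 583 -255  213] [ 0.      0.3186 -0.1522]
[ 583 -255   60] [ 0.51    0.3189 -0.1518]
[ 583 -255   13] [ 0.6667  0.3189 -0.1516]
[ 486.61668921 -242.19492418  385.24907421] [-0.62  0.37  1.43  0.    1.34 -0.7 ]
[[328.67745684 104.27065882]
 [251.73170439 -47.92182522]]
```

View pics/w1.png

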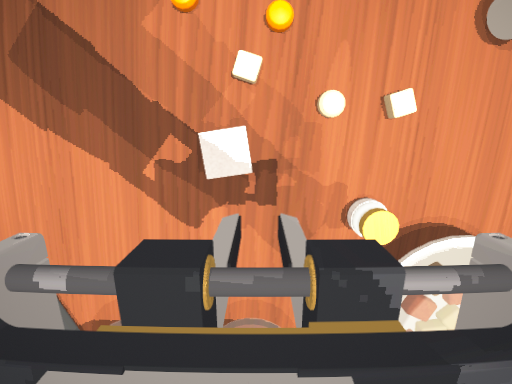

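```bash
python3 - <<'E'
from h import *
im=cv2.imread("pics/w1.png");c=calibration("wrist")
m=(im[:,:,0]>110).astype(np.uint8);k,l,st,ce=cv2.connectedComponentsWithStats(m)
for i in range(1,k):
    x,y,w,h,a=st[i]
    if 200<a<3000 and y<160: print(ce[i].round(1),w,h,a,plane(c,[ce[i],(x,ce[i][1]),(x+w,ce[i][1])],8)[:,:2].round(1).tolist())
E
```

```text
[500.2  18.8] 25 40 869 [[797.8, -67.6], [778.5, -70.4], [815.3, -64.9]]
[247.   65.5] 31 33 721 [[464.8, -160.5], [445.2, -161.9], [485.8, -158.9]]
[331.3 103.1] 28 29 618 [[581.5, -199.1], [563.4, -200.6], [601.4, -197.4]]
[400.8 103.1] 32 30 724 [[677.1, -190.6], [655.0, -192.6], [699.9, -188.4]]
[225.4 151.9] 55 54 2306 [[442.1, -275.4], [403.8, -278.1], [480.6, -272.6]]
```

```bash
python3 - <<'E'
from h import *
plan([(585.4,-250,50),(585.4,-250,13)])
E
```

```text
tcp [ 491.  -307.6  213.1] clk 1.32 rot [-0.0013 -0.0003  0.0001] gap 26.1 F [-0.5 -0.2  0.3]
[ 585. -250.   50.] [ 0.5436  0.3282 -0.1678]
[ 585. -250.   13.] [ 0.6669  0.3282 -0.1677]
```

```bash
python3 -m handwheel '[[0,0,0,0,0.164,-0.084,0.277],[0,0,0,0.1,0.328,-0.168,0.277],[0,0,0,0.25,0.328,-0.168,0.277],[0,0,0,0.4,0.328,-0.168,0.277],[0,0,0,0.52,0.328,-0.168,0.277],[0,0,0,0.6,0.328,-0.168,0.277],[0,0,0,0.645,0.328,-0.168,0.277],[0,0,0,0.668,0.328,-0.168,0.277],[0,0,0,0.668,0.328,-0.168,0.277]]'; python3 - <<'E'
from h import *
e=tray2w(-12,0)
plan([(*(np.array([581.5,-200])-21*EX),12.5),(*tray2w(-150,0),12.5),(*e,12.5)])
im=camera("wrist");cv2.imwrite("pics/w2.png",im[:,:,::-1])
E
```

```text
clock: 2.45
eef_pos: [585.4, -250.1, 13.0]
eef_rot: [-3.102, 1.57, 1.685]
wrist_force: [-0.1, 0.6, -0.3]
finger_gap: 25.9
tcp [ 585.4 -250.1   13. ] clk 2.45 rot [-0.0015 -0.0002  0.    ] gap 25.9 F [-0.1  0.6 -0.3]
[ 583. -221.   12.] [ 0.0018 -0.0004 -0.0976]
[566.  78.  12.] [ 0.0024  0.0153 -1.0972]
[555. 216.  12.] [ 0.0027  0.0131 -1.5572]
```

View pics/w2.png

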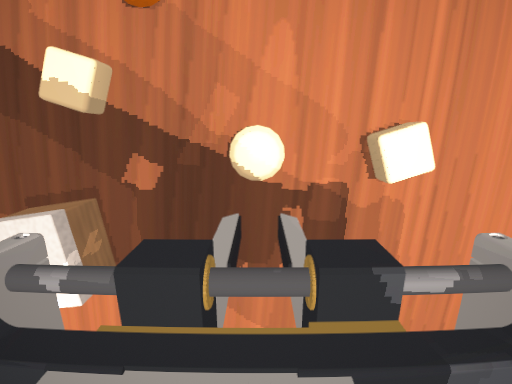

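The praline sits at (257,153), centred between the fingers, and both fudge pieces are well clear. I'll start the push.

```bash
python3 -m handwheel '[[0,0,0,0.002,0,-0.04,0.277],[0,0,0,0.002,0,-0.07,0.277],[0,0,0,0.002,0,-0.09,0.277],[0,0,0,0.002,0,-0.11,0.277],[0,0,0,0.002,0,-0.14,0.277],[0,0,0,0.002,0.002,-0.18,0.277],[0,0,0,0.002,0.002,-0.22,0.277],[0,0,0,0.002,0.003,-0.26,0.277],[0,0,0,0.002,0.004,-0.3,0.277],[0,0,0,0.002,0.005,-0.34,0.277],[0,0,0,0.002,0.005,-0.37,0.277],[0,0,0,0.002,0.005,-0.39,0.277]]'; python3 - <<'E'
from h import *
plan([(*tray2w(-150,0),12.5),(*tray2w(-12,0),12.5)])
im=camera("wrist");cv2.imwrite("pics/w3.png",im[:,:,::-1])
E
```

```text
clock: 4.0
eef_pos: [578.5, -132.8, 12.9]
eef_rot: [2.099, 1.57, 0.602]
wrist_force: [-0.6, -0.9, 1.0]
finger_gap: 25.7
tcp [ 578.5 -132.8   12.9] clk 4.0 rot [-0.0014 -0.0001 -0.0002] gap 25.7 F [-0.6 -0.9  1. ]
[566.  78.  12.] [ 0.0015  0.01   -0.7055]
[555. 216.  12.] [ 0.0017  0.0079 -1.1655]
```

View pics/w3.png

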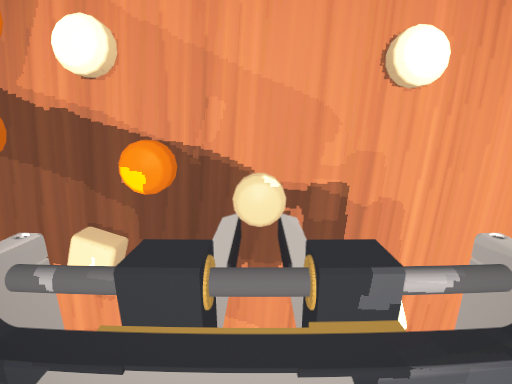

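The praline at (260,200) is seated between the tips. The other two are visible at (84,46) and (417,57). I'll carry on pushing.

```bash
python3 - <<'E'
from h import *
im=cv2.imread("pics/w3.png");c=calibration("wrist")
m=(im[:,:,0]>110).astype(np.uint8);k,l,st,ce=cv2.connectedComponentsWithStats(m)
for i in range(1,k):
    x,y,w,h,a=st[i]
    if 800<a<6000 and y<160: print(ce[i].round(1),w,h,a,plane(c,[ce[i]],8)[:,:2].round(1).tolist())
E
python3 -m handwheel '[[0,0,0,0.001,0,-0.02,0.277],[0,0,0,0.001,0,-0.05,0.277],[0,0,0,0.001,0.001,-0.1,0.277],[0,0,0,0.001,0.002,-0.15,0.277],[0,0,0,0.001,0.003,-0.2,0.277],[0,0,0,0.001,0.003,-0.25,0.277],[0,0,0,0.001,0.004,-0.3,0.277],[0,0,0,0.001,0.005,-0.35,0.277],[0,0,0,0.001,0.005,-0.4,0.277],[0,0,0,0.001,0.006,-0.45,0.277],[0,0,0,0.001,0.007,-0.5,0.277],[0,0,0,0.001,0.007,-0.54,0.277]]'; python3 - <<'E'
from h import *
plan([(*tray2w(-150,0),12.5),(*tray2w(-100,0),13),(*tray2w(-12,0),13)])
E
```

```text
[83.4 44.8] 66 65 3292 [[461.2, -22.1]]
[418.1  55.7] 65 64 3204 [[669.7, -13.3]]
clock: 5.55
eef_pos: [568.4, 30.3, 12.6]
eef_rot: [2.564, 1.57, 1.068]
wrist_force: [0.1, -0.1, -0.6]
finger_gap: 26.2
tcp [568.4  30.3  12.6] clk 5.55 rot [-0.0013 -0.0002 -0.0001] gap 26.2 F [ 0.1 -0.1 -0.6]
[566.  78.  12.] [ 0.0004  0.0033 -0.1607]
[562. 128.  13.] [-0.0012  0.0027 -0.3273]
[555. 216.  13.] [-0.001   0.0015 -0.6207]
```

```bash
python3 -m handwheel '[[0,0,0,0,0.001,-0.03,0.277],[0,0,0,0,0.002,-0.07,0.277],[0,0,0,0,0.003,-0.12,0.277],[0,0,0,-0.001,0.003,-0.17,0.277],[0,0,0,-0.001,0.003,-0.22,0.277],[0,0,0,-0.002,0.003,-0.27,0.277],[0,0,0,-0.002,0.003,-0.32,0.277],[0,0,0,-0.002,0.002,-0.37,0.277],[0,0,0,-0.002,0.002,-0.41,0.277],[0,0,0,-0.002,0.002,-0.44,0.277],[0,0,0,-0.002,0.002,-0.46,0.277],[0,0,0,-0.002,0.002,-0.46,0.277]]'; python3 - <<'E'
from h import *
plan([(*tray2w(-12,0),13)])
im=camera("side");cv2.imwrite("pics/s4.png",im[:,:,::-1])
im=camera("wrist");cv2.imwrite("pics/w4.png",im[:,:,::-1])
E
```

```text
clock: 7.05
eef_pos: [558.7, 168.3, 13.2]
eef_rot: [2.735, 1.57, 1.239]
wrist_force: [-0.6, -0.7, 0.6]
finger_gap: 26.0
tcp [558.7 168.3  13.2] clk 7.05 rot [-0.0012 -0.0002 -0.0001] gap 26.0 F [-0.6 -0.7  0.6]
[555. 216.  13.] [ 0.0008 -0.0004 -0.1596]
```

View pics/s4.png

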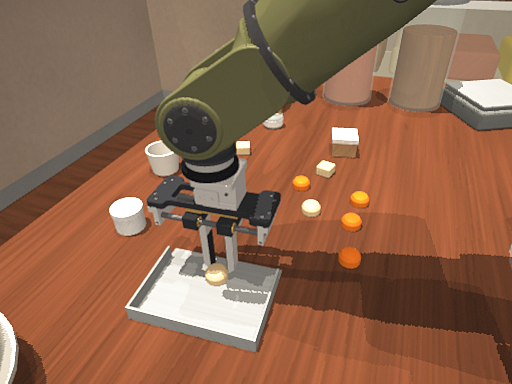

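View pics/w4.png

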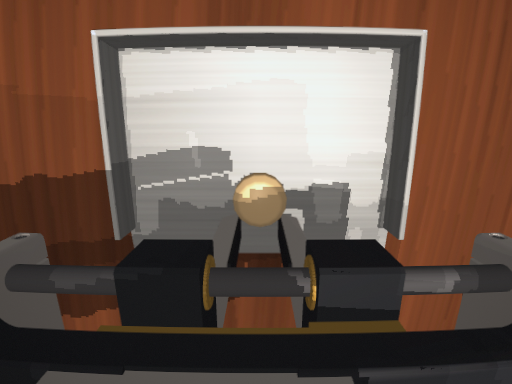

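```bash
python3 -m handwheel '[[0,0,0,0,0,-0.02,0.277],[0,0,0,0,0,-0.05,0.277],[0,0,0,0,0,-0.09,0.277],[0,0,0,0,0,-0.13,0.277],[0,0,0,0,0,-0.15,0.277],[0,0,0,0,0,-0.16,0.277],[0,0,0,0,0,-0.14,0.277],[0,0,0,0,0,-0.09,0.277],[0,0,0,-0.03,0,-0.02,0.277],[0,0,0,-0.15,0,0.02,0.277],[0,0,0,-0.25,0,0.1,0.277],[0,0,0,-0.25,0,0.15,0.277]]'; python3 - <<'E'
from h import *
cam=camera("wrist");cv2.imwrite("pics/w5.png",cam[:,:,::-1]);c=calibration("wrist")
print(proj(c,[(*tray2w(x,y),2) for x,y in((-62,-90),(-62,90),(58,-90),(58,90))]).round(0))
st=np.array([461.2,-22])-55*EX
plan([(*st,88),(*st,12.5)])
E
```

```text
clock: 8.65
eef_pos: [563.2, 120.9, 90.8]
eef_rot: [1.764, 1.566, 0.267]
wrist_force: [0.1, 0.4, -0.7]
finger_gap: 26.3
[[351. 150.]
 [165. 151.]
 [359.  14.]
 [155.  15.]]
tcp [562.5 119.7  89. ] clk 8.7 rot [-0.002  -0.0001 -0.0005] gap 26.1 F [ 0.4 -2.1  0.2]
[466. -77.  88.] [ 0.0025 -0.3697  0.63  ]
[466. -77.  12.] [ 0.2542 -0.3701  0.6301]
```

View pics/w5.png

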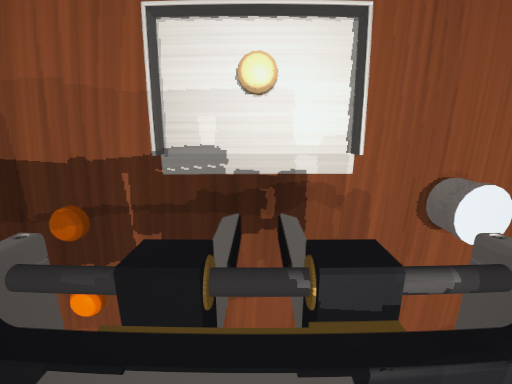

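The praline is at (258,72), inside the tray. For the next one I'll start closer behind it so the fingers stay clear of the orange piece at (501,-97).

```bash
python3 -m handwheel '[[0,0,0,0,-0.08,0.14,0.277],[0,0,0,0,-0.17,0.28,0.277],[0,0,0,0,-0.26,0.42,0.277],[0,0,0,0,-0.34,0.53,0.277],[0,0,0,0,-0.37,0.57,0.277],[0,0,0,0,-0.37,0.573,0.277],[0,0,0,0,-0.37,0.573,0.277]]'; python3 - <<'E'
from h import *
im=camera("wrist");cv2.imwrite("pics/w6.png",im[:,:,::-1])
st=np.array([461.2,-22])-38*EX
plan([(*st,88),(*st,12.5)])
E
```

```text
clock: 9.57
eef_pos: [464.6, -59.1, 88.6]
eef_rot: [1.899, 1.569, 0.401]
wrist_force: [0.6, 0.3, -0.1]
finger_gap: 26.3
tcp [464.6 -59.   88.6] clk 9.62 rot [-0.0017 -0.0002 -0.0005] gap 26.0 F [-0.4 -0.  -0.1]
[464. -60.  88.] [ 0.0019 -0.0018  0.0029]
[464. -60.  12.] [ 0.2536 -0.0022  0.003 ]
```

View pics/w6.png

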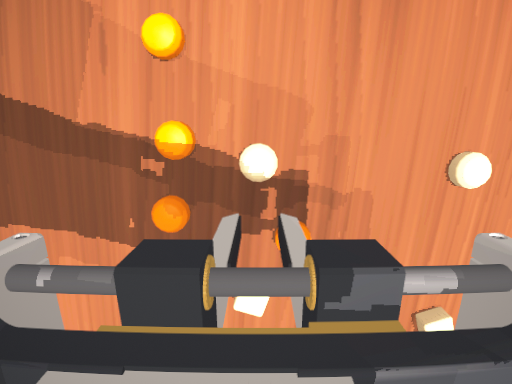

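```bash
python3 - <<'E'
from h import *
im=cv2.imread("pics/w6.png");c=calibration("wrist")
m=(im[:,:,0]>110).astype(np.uint8);k,l,st,ce=cv2.connectedComponentsWithStats(m)
for i in range(1,k):
    x,y,w,h,a=st[i]
    if 300<a<6000 and y<200: print(ce[i].round(1),w,h,a,plane(c,[ce[i]],8)[:,:2].round(1).tolist())
im=cv2.imread("pics/w3.png");s=None
print(proj(c,[(501,-97,8)]))
E
python3 -m handwheel '[[0,0,0,0.08,-0.001,0.003,0.277],[0,0,0,0.16,-0.001,0.003,0.277],[0,0,0,0.22,-0.001,0.003,0.277],[0,0,0,0.253,-0.001,0.003,0.277],[0,0,0,0.253,-0.001,0.003,0.277]]'
python3 - <<'E'
from h import *
im=camera("wrist");cv2.imwrite("pics/w7.png",im[:,:,::-1])
a=np.array([461.2,-22])-21*EX
plan([(*a,12.5),(*tray2w(-135,50),12.5),(*tray2w(-95,54),13),(*tray2w(-12,54),13)])
E
```

```text
[258.1 161.9] 39 39 1180 [[461.9, -22.9]]
[470.  169.6] 43 37 1283 [[670.2, -14.1]]
[[291.44012967 237.96535681]]
clock: 10.25
eef_pos: [464.5, -59.4, 12.3]
eef_rot: [2.391, 1.57, 0.894]
wrist_force: [-0.7, 0.4, 0.1]
finger_gap: 26.2
tcp [464.8 -59.6  12.9] clk 10.3 rot [-0.0015 -0.0002 -0.0005] gap 26.2 F [-0.5 -0.6  0.6]
[463. -43.  12.] [ 0.0013 -0.0024 -0.0558]
[515.  89.  12.] [ 0.0018  0.2026 -0.4833]
[508. 129.  13.] [ 2.000e-04  1.887e-01 -6.165e-01]
[501. 212.  13.] [ 4.000e-04  1.874e-01 -8.932e-01]
```

View pics/w7.png

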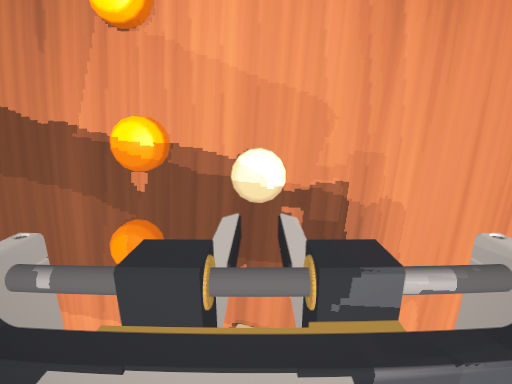

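Praline 1 is centred at (259,176), so I'll push forward and slightly diagonally.

```bash
python3 -m handwheel '[[0,0,0,0.001,-0.001,-0.02,0.277],[0,0,0,0.001,-0.001,-0.04,0.277],[0,0,0,0.001,-0.001,-0.06,0.277],[0,0,0,0.001,0,-0.09,0.277],[0,0,0,0.001,0.011,-0.12,0.277],[0,0,0,0.001,0.026,-0.16,0.277],[0,0,0,0.001,0.041,-0.2,0.277],[0,0,0,0.001,0.056,-0.24,0.277],[0,0,0,0.001,0.071,-0.28,0.277],[0,0,0,0.001,0.086,-0.32,0.277],[0,0,0,0.001,0.098,-0.35,0.277],[0,0,0,0.001,0.105,-0.37,0.277]]'
python3 - <<'E'
from h import *
im=camera("wrist");cv2.imwrite("pics/w8.png",im[:,:,::-1])
plan([(*tray2w(-120,54),12.5),(*tray2w(-95,54),13),(*tray2w(-12,54),13)])
E
```

```text
clock: 11.8
eef_pos: [488.2, 54.0, 12.6]
eef_rot: [1.906, 1.569, 0.409]
wrist_force: [-0.4, -0.3, 0.4]
finger_gap: 26.3
tcp [488.3  54.3  12.7] clk 11.85 rot [-0.0014 -0.0002 -0.0005] gap 26.1 F [-0.2 -0.3  0.7]
[510. 104.  12.] [ 0.0008  0.0832 -0.1602]
[508. 129.  13.] [-0.0008  0.0828 -0.2436]
[501. 212.  13.] [-0.0006  0.0816 -0.5202]
```

View pics/w8.png

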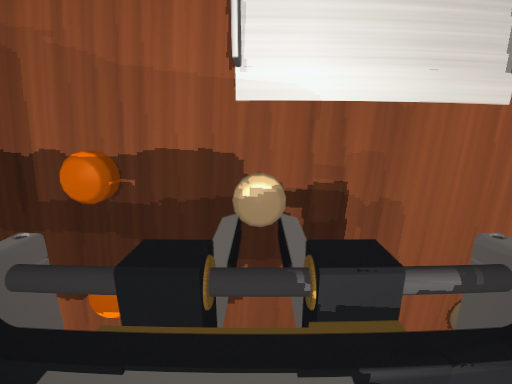

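Praline 1 is seated at (260,200), with the tray's left wall ahead at about x=238. I need to keep moving right before entering.

```bash
python3 -m handwheel '[[0,0,0,0,0.008,-0.02,0.277],[0,0,0,0,0.024,-0.06,0.277],[0,0,0,0,0.042,-0.1,0.277],[0,0,0,0,0.06,-0.14,0.277],[0,0,0,0,0.076,-0.18,0.277],[0,0,0,-0.001,0.083,-0.22,0.277],[0,0,0,-0.001,0.083,-0.26,0.277],[0,0,0,-0.001,0.083,-0.3,0.277],[0,0,0,-0.001,0.083,-0.34,0.277],[0,0,0,-0.001,0.083,-0.37,0.277],[0,0,0,-0.001,0.083,-0.39,0.277],[0,0,0,-0.001,0.083,-0.39,0.277]]'
python3 - <<'E'
from h import *
im=camera("wrist");cv2.imwrite("pics/w9.png",im[:,:,::-1])
plan([(*tray2w(-12,54),13)])
E
```

```text
clock: 13.35
eef_pos: [504.3, 173.2, 13.0]
eef_rot: [2.003, 1.569, 0.507]
wrist_force: [0.1, -0.3, 0.0]
finger_gap: 25.9
tcp [504.3 173.   12.9] clk 13.4 rot [-0.0014 -0.0002 -0.0005] gap 26.2 F [-0.7 -0.2  0.2]
[501. 212.  13.] [-1.000e-04 -1.000e-03 -1.299e-01]
```

View pics/w9.png

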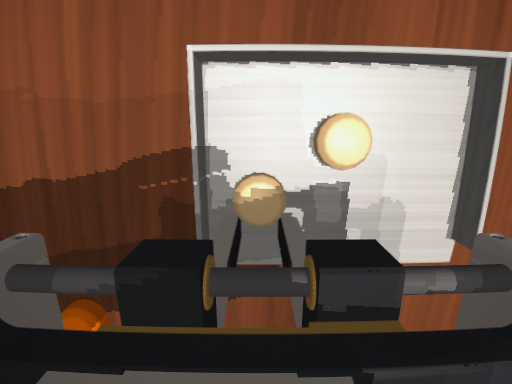

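Praline 1 is at (260,200) and inside the walls. The first praline is at (344,140), clear of it. I'll finish this push and retreat.

```bash
python3 -m handwheel '[[0,0,0,0,0,-0.02,0.277],[0,0,0,0,0,-0.05,0.277],[0,0,0,0,0,-0.08,0.277],[0,0,0,0,0,-0.11,0.277],[0,0,0,0,0,-0.125,0.277],[0,0,0,0,0,-0.13,0.277],[0,0,0,0,0,-0.11,0.277],[0,0,0,0,0,-0.06,0.277],[0,0,0,-0.03,0,0.01,0.277],[0,0,0,-0.15,0,0.05,0.277],[0,0,0,-0.25,0,0.1,0.277],[0,0,0,-0.25,0,0.15,0.277]]'; python3 - <<'E'
from h import *
cam=camera("wrist");cv2.imwrite("pics/w10.png",cam[:,:,::-1])
st=np.array([670,-14])-42*EX
plan([(*st,88),(*st,12.5)])
E
```

```text
clock: 14.9
eef_pos: [508.6, 126.6, 89.8]
eef_rot: [1.765, 1.565, 0.268]
wrist_force: [0.5, -0.4, 0.1]
finger_gap: 26.0
tcp [507.9 125.3  88.3] clk 14.95 rot [-0.0018 -0.0001 -0.0009] gap 25.8 F [-0.2 -1.  -1.2]
[673. -56.  88.] [0.002  0.5059 0.6424]
[673. -56.  12.] [0.2536 0.5052 0.6425]
```

View pics/w10.png

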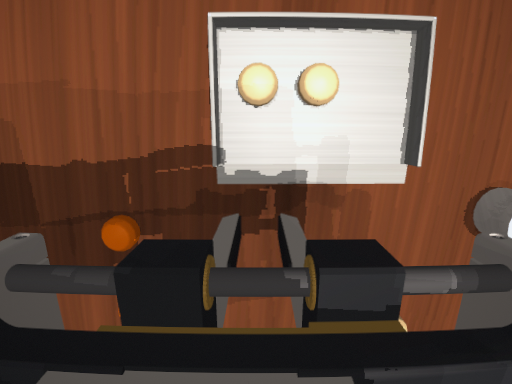

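```bash
python3 -m handwheel '[[0,0,0,0,0.1,0.13,0.277],[0,0,0,0,0.2,0.26,0.277],[0,0,0,0,0.31,0.39,0.277],[0,0,0,0,0.41,0.52,0.277],[0,0,0,0,0.49,0.62,0.277],[0,0,0,0,0.505,0.642,0.277],[0,0,0,0,0.505,0.642,0.277],[0,0,0,0,0.505,0.642,0.277]]'; python3 - <<'E'
from h import *
im=camera("wrist");cv2.imwrite("pics/w11.png",im[:,:,::-1])
c=calibration("wrist")
m=(im[:,:,2]>110).astype(np.uint8);k,l,st,ce=cv2.connectedComponentsWithStats(m)
for i in range(1,k):
    x,y,w,h,a=st[i]
    if 300<a<6000 and y<200: print(ce[i].round(1),w,h,a,plane(c,[ce[i]],8)[:,:2].round(1).tolist())
st=np.array([670,-14])-42*EX
plan([(*st,88),(*st,12.5)])
E
```

```text
clock: 15.95
eef_pos: [672.4, -54.8, 88.3]
eef_rot: [1.925, 1.569, 0.428]
wrist_force: [-0.2, 0.5, 0.4]
finger_gap: 26.3
[382.8  13.5] 86 36 2061 [[767.9, 118.2]]
[258.1 157.4] 39 39 1198 [[669.5, -14.5]]
tcp [672.5 -54.8  88.6] clk 16.0 rot [-0.0015 -0.0002 -0.0008] gap 26.2 F [-0.1 -0.   0.5]
[673. -56.  88.] [0.002  0.0023 0.0038]
[673. -56.  12.] [0.2536 0.0017 0.004 ]
```

View pics/w11.png

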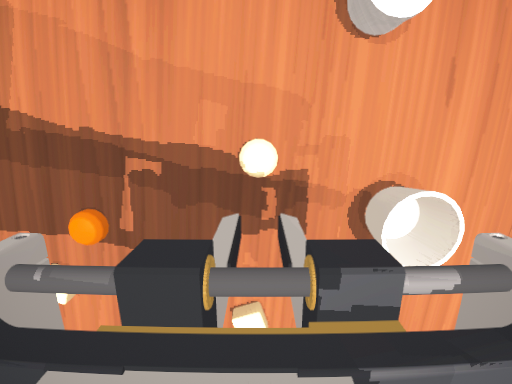

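Praline 3 is at (258,157), centred, and the cup at (415,225) is clear. I'll lower the tool.

```bash
python3 -m handwheel '[[0,0,0,0.08,0,0.004,0.277],[0,0,0,0.16,0,0.004,0.277],[0,0,0,0.22,0,0.004,0.277],[0,0,0,0.253,0,0.004,0.277],[0,0,0,0.253,0,0.004,0.277]]'
python3 - <<'E'
from h import *
a=np.array([669.5,-14.5])-21*EX
plan([(*a,12.5),(*tray2w(-120,-54),12.5),(*tray2w(-95,-54),13),(*tray2w(-12,-54),13)])
E
```

```text
clock: 16.62
eef_pos: [672.6, -55.7, 12.4]
eef_rot: [1.957, 1.569, 0.46]
wrist_force: [0.3, 0.5, 0.3]
finger_gap: 26.4
tcp [672.6 -55.7  12.4] clk 16.62 rot [-0.0014 -0.0002 -0.0006] gap 26.4 F [0.3 0.5 0.3]
[671. -35.  12.] [-0.0003  0.0001 -0.0678]
[617. 113.  12.] [-2.000e-04 -1.426e-01 -5.733e-01]
[615. 138.  13.] [-0.0018 -0.143  -0.6566]
[609. 220.  13.] [-0.0016 -0.1442 -0.9333]
```

```bash
python3 -m handwheel '[[0,0,0,0,0,-0.03,0.277],[0,0,0,0,0,-0.05,0.277],[0,0,0,0,0,-0.07,0.277],[0,0,0,0,0,-0.1,0.277],[0,0,0,0,-0.01,-0.13,0.277],[0,0,0,0,-0.024,-0.17,0.277],[0,0,0,0,-0.038,-0.21,0.277],[0,0,0,0,-0.052,-0.25,0.277],[0,0,0,0,-0.066,-0.29,0.277],[0,0,0,-0.001,-0.08,-0.33,0.277],[0,0,0,-0.001,-0.091,-0.36,0.277],[0,0,0,-0.001,-0.098,-0.38,0.277]]'
python3 - <<'E'
from h import *
im=camera("wrist");cv2.imwrite("pics/w12.png",im[:,:,::-1])
plan([(*tray2w(-120,-54),12.5),(*tray2w(-95,-54),13),(*tray2w(-12,-54),13)])
E
```

```text
clock: 18.12
eef_pos: [634.7, 56.4, 12.7]
eef_rot: [1.963, 1.569, 0.466]
wrist_force: [-0.1, 0.3, -0.6]
finger_gap: 26.0
tcp [634.5  56.8  12.7] clk 18.18 rot [-0.0013 -0.0003 -0.0005] gap 26.2 F [0.3 0.4 0.3]
[617. 113.  12.] [ 0.0007 -0.0433 -0.1897]
[615. 138.  13.] [-0.0009 -0.0437 -0.2731]
[609. 220.  13.] [-0.0007 -0.0448 -0.5497]
```

View pics/w12.png

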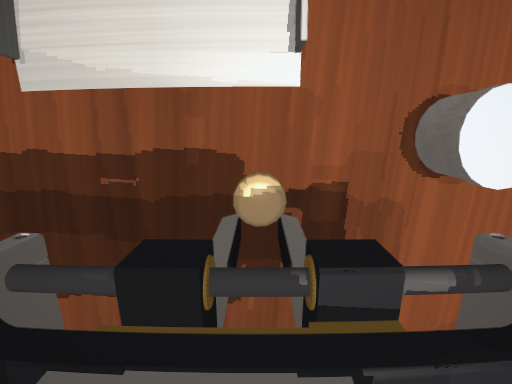

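Praline 3 is seated at (260,200). The tray's right wall is at about x=300, and the tin is clear on the right.

```bash
python3 -m handwheel '[[0,0,0,0,-0.006,-0.02,0.277],[0,0,0,0,-0.016,-0.06,0.277],[0,0,0,0,-0.027,-0.1,0.277],[0,0,0,0,-0.038,-0.14,0.277],[0,0,0,0,-0.044,-0.18,0.277],[0,0,0,-0.001,-0.044,-0.22,0.277],[0,0,0,-0.001,-0.044,-0.26,0.277],[0,0,0,-0.001,-0.044,-0.3,0.277],[0,0,0,-0.001,-0.044,-0.34,0.277],[0,0,0,-0.001,-0.044,-0.38,0.277],[0,0,0,-0.001,-0.044,-0.41,0.277],[0,0,0,-0.001,-0.044,-0.42,0.277]]'
python3 - <<'E'
from h import *
im=camera("wrist");cv2.imwrite("pics/w13.png",im[:,:,::-1])
plan([(*tray2w(-12,-54),13)])
E
```

```text
clock: 19.68
eef_pos: [611.9, 182.0, 13.1]
eef_rot: [2.017, 1.569, 0.522]
wrist_force: [0.6, -1.8, 1.9]
finger_gap: 26.6
tcp [611.9 182.   13.1] clk 19.73 rot [-0.0011 -0.0003 -0.0005] gap 26.3 F [0.1 0.5 0.6]
[609. 220.  13.] [ 0.0004 -0.0007 -0.1278]
```

View pics/w13.png

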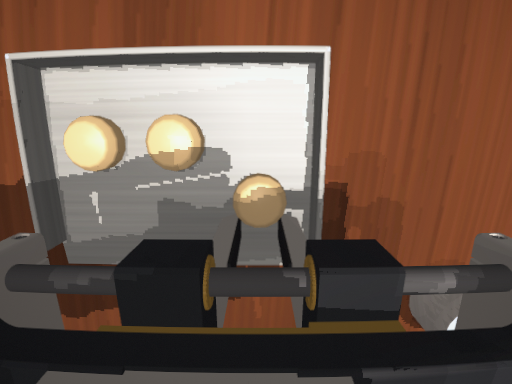

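Praline 3 is on the floor at (260,200), and the other two are further in at (93,143) and (173,142). I'll finish the push and retreat high.

```bash
python3 -m handwheel '[[0,0,0,0,0,-0.02,0.277],[0,0,0,0,0,-0.05,0.277],[0,0,0,0,0,-0.08,0.277],[0,0,0,0,0,-0.11,0.277],[0,0,0,0,0,-0.125,0.277],[0,0,0,0,0,-0.128,0.277],[0,0,0,0,0,-0.11,0.277],[0,0,0,0,0,-0.06,0.277],[0,0,0,-0.03,0,0.01,0.277],[0,0,0,-0.15,0,0.05,0.277],[0,0,0,-0.3,0,0.1,0.277],[0,0,0,-0.4,0,0.2,0.277]]'; python3 -m handwheel '[[0,0,0,-0.1,-0.1,0.1,0.277],[0,0,0,-0.15,-0.2,0.25,0.277],[0,0,0,-0.15,-0.2,0.4,0.277],[0,0,0,-0.15,-0.2,0.5,0.277],[0,0,0,-0.15,-0.2,0.5,0.277],[0,0,0,-0.15,-0.2,0.5,0.277]]'; python3 - <<'E'
from h import *
plan([])
for n in("wrist","scene","side"):
    im=camera(n);cv2.imwrite(f"pics/{n}9.png",im[:,:,::-1])
    c=calibration(n)
    # praline: saturated vs tray
    hsv=cv2.cvtColor(im,cv2.COLOR_RGB2HSV)
    poly=proj(c,[(*tray2w(x,y),2) for x,y in((-62,-90),(-62,90),(58,90),(58,-90))])
    M=np.zeros(im.shape[:2],np.uint8);cv2.fillPoly(M,[poly.astype(np.int32)],255)
    m=(hsv[:,:,1]>50).astype(np.uint8)&(M>0)
    m=m.astype(np.uint8)
    k,l,st,ce=cv2.connectedComponentsWithStats(m)
    for i in range(1,k):
        if st[i][4]>60: print(n,ce[i].round(0),st[i][2:],w2tray(plane(c,ce[i],10)[0]).round(0))
E
```

```text
clock: 21.22
eef_pos: [616.6, 120.6, 136.0]
eef_rot: [1.817, 1.566, 0.321]
wrist_force: [-0.0, 0.3, -0.4]
finger_gap: 26.0
clock: 21.98
eef_pos: [567.6, -33.7, 180.9]
eef_rot: [1.814, 1.566, 0.317]
wrist_force: [0.2, -0.3, 0.4]
finger_gap: 25.9
tcp [567.6 -33.7 180.9] clk 21.98 rot [-0.0013 -0.0004 -0.0015] gap 25.9 F [ 0.2 -0.3  0.4]
scene [411. 231.] [ 19  18 239] [10. 52.]
scene [403. 252.] [ 20  19 257] [ 9. -1.]
scene [394. 276.] [ 21  20 274] [  9. -55.]
side [171. 295.] [ 26  24 268] [ 16. -48.]
side [205. 303.] [ 25  23 270] [16.  5.]
side [240. 312.] [ 25  24 283] [17. 58.]
```

View pics/scene9.png

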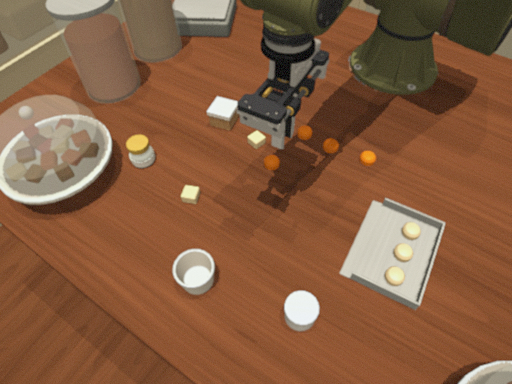

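View pics/side9.png

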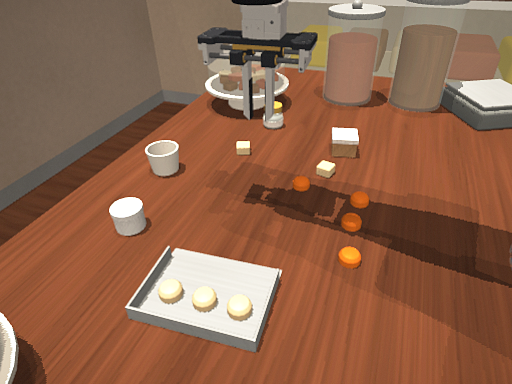

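All three pralines are upright inside the tray, at scene pixels (411,231), (403,252) and (394,276). In both views, the other objects look to be at their starting positions. The gripper is up and clear, so I'm handing in.

```bash
python3 -c "
from cell import order
print(order.sign_off())"
```

```text
the job is handed in; nothing more can be done
None
```

All three pralines are in the tray. I swept each one through the open front with the fingertips held 26 mm apart and low on its side, then backed off and lifted clear. I handed the job in at about 22 s.

**Position:** in the final pictures the pralines stand upright, in a row across the floor. Their centres are about 10 to 16 mm behind the tray origin, at about +52, 0 and -55 mm across. That leaves each at least about 14 mm clear of the front edge and the walls.

**Disagreement:** the scene and side cameras differed by about 7 mm on these positions. The cause is probably that I cast the rays onto an assumed height of 10 mm. Either reading puts every praline wholly inside.

**Forces:** the wrist force was within about 3 N at every reading. I only read it between moves, so a brief higher contact force would not have shown.

**Other objects:** both fudge pieces, the four orange pieces, the gift box, jar, tin and cup look unmoved in the pictures. I checked this by eye and did not measure them again at the end.

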